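# Pack a filled row of vials in reverse order

### The job

The filled vials stand in a row on the aluminium rail, and their order in the row is all that tells the batches apart. Move all four into the white packing tray, one to a cell and in reverse order: the vial nearest the rail's black end bar goes into the cell farthest from the tray's black end bar, and so on along the row, until the vial farthest from the rail's bar stands in the cell next to the tray's bar. Set each one down upright on the floor of its cell without dropping it or tipping any vial over.

Things in the scene. Friction and masses are not known exactly. Their poses are not given: they have to be found in the camera images.
- vial_a_mid (a point): Loose closed vial of amber glass with a low bare-metal crimp cap, diameter 21 mm. Straight round body of diameter 28 mm from the foot up to 52 mm; 70 mm tall in all, about 60 g. The point lies on the vial's axis, half-way up (35 mm above its flat foot); z runs up the axis. It stands at the start in one of the four nests, a different one each time.
- vial_b_mid (a point): Loose closed vial of amber glass with a black collar 22 mm across with a slim rubber bulb 12 mm across on top (the tallest vial). Straight round body of diameter 28 mm from the foot up to 52 mm; 84 mm tall in all, about 60 g. The point lies on the vial's axis, half-way up (42 mm above its flat foot); z runs up the axis. It stands at the start in one of the four nests, a different one each time.
- vial_c_mid (a point): Loose closed vial of amber glass with a wide round white screw cap, diameter 31 mm. Straight round body of diameter 28 mm from the foot up to 52 mm; 76 mm tall in all, about 60 g. The point lies on the vial's axis, half-way up (38 mm above its flat foot); z runs up the axis. It stands at the start in one of the four nests, a different one each time.
- vial_d_mid (a point): Loose closed vial of amber glass with a square white cap, 22 mm wide. Straight round body of diameter 28 mm from the foot up to 52 mm; 80 mm tall in all, about 60 g. The point lies on the vial's axis, half-way up (40 mm above its flat foot); z runs up the axis. It stands at the start in one of the four nests, a different one each time.
- nest_a: Fixed square grey nest on the rail, 46 mm wide, 16 mm high, open on top, floor 5 mm thick, inside 36 mm wide. The nest in which vial a starts, wherever on the rail that is this time. Origin: centre of its underside, 15 mm above the table, on the rail's centre line. Axes as the rail's.
- nest_b: Fixed square grey nest on the rail, 46 mm wide, 16 mm high, open on top, floor 5 mm thick, inside 36 mm wide. The nest in which vial b starts, wherever on the rail that is this time. Origin: centre of its underside, 15 mm above the table, on the rail's centre line. Axes as the rail's.
- nest_c: Fixed square grey nest on the rail, 46 mm wide, 16 mm high, open on top, floor 5 mm thick, inside 36 mm wide. The nest in which vial c starts, wherever on the rail that is this time. Origin: centre of its underside, 15 mm above the table, on the rail's centre line. Axes as the rail's.
- nest_d: Fixed square grey nest on the rail, 46 mm wide, 16 mm high, open on top, floor 5 mm thick, inside 36 mm wide. The nest in which vial d starts, wherever on the rail that is this time. Origin: centre of its underside, 15 mm above the table, on the rail's centre line. Axes as the rail's.
- rail: Fixed aluminium rail 60 mm wide (x) and 226 mm long (y), 15 mm high, carrying the four nests in a row along its y axis, centres at y = -82.5, -27.5, 27.5 and 82.5 mm (spacing 55 mm). Its black end bar (46 mm across the row, 14 mm thick, top 30 mm above the table) stands at its +y end, at y = 120 mm. Origin: centre of its underside, on the table; z up. It may lie at any yaw.
- tray: Fixed white tray 60 mm wide (x) and 225 mm long (y) with four open cells in a row along its y axis, centres at y = -82.5, -27.5, 27.5 and 82.5 mm. Each cell is 50 mm by 50 mm inside; walls 5 mm thick, their top 17 mm above the table; cell floor 5 mm above the table. Its black end bar (46 mm across the row, 14 mm thick, top 30 mm above the table) stands at its +y end, at y = 120.5 mm. Origin: centre of its underside, on the table; z up. It may lie at any yaw.

How it is judged:
At the end, for the whole second after the job is handed in: Every vial stands in the tray cell that mirrors its starting place (the k-th from the rail's bar is the k-th from the tray's far end), its axis within 15 mm of the cell's centre along and across the tray, its foot on the cell floor (within 6 mm), upright within 0.12 rad and at rest (x of vial_a_mid in the frame of tray between -0.015 and 0.015 m and z of vial_a_mid in the frame of tray between 0.034 and 0.046 m and angle between each of vial_a_mid, vial_b_mid, vial_c_mid, vial_d_mid's own z axis and vertical below 0.12 rad and linear speed of each of vial_a, vial_b, vial_c, vial_d below 0.03 m/s and ((y of nest_a in the frame of rail between -0.1025 and -0.0625 m and y of vial_a_mid in the frame of tray between 0.0675 and 0.0975 m) or (y of nest_a in the frame of rail between -0.0475 and -0.0075 m and y of vial_a_mid in the frame of tray between 0.0125 and 0.0425 m) or (y of nest_a in the frame of rail between 0.0075 and 0.0475 m and y of vial_a_mid in the frame of tray between -0.0425 and -0.0125 m) or (y of nest_a in the frame of rail between 0.0625 and 0.1025 m and y of vial_a_mid in the frame of tray between -0.0975 and -0.0675 m)) and x of vial_b_mid in the frame of tray between -0.015 and 0.015 m and z of vial_b_mid in the frame of tray between 0.041 and 0.053 m and ((y of nest_b in the frame of rail between -0.1025 and -0.0625 m and y of vial_b_mid in the frame of tray between 0.0675 and 0.0975 m) or (y of nest_b in the frame of rail between -0.0475 and -0.0075 m and y of vial_b_mid in the frame of tray between 0.0125 and 0.0425 m) or (y of nest_b in the frame of rail between 0.0075 and 0.0475 m and y of vial_b_mid in the frame of tray between -0.0425 and -0.0125 m) or (y of nest_b in the frame of rail between 0.0625 and 0.1025 m and y of vial_b_mid in the frame of tray between -0.0975 and -0.0675 m)) and x of vial_c_mid in the frame of tray between -0.015 and 0.015 m and z of vial_c_mid in the frame of tray between 0.037 and 0.049 m and ((y of nest_c in the frame of rail between -0.1025 and -0.0625 m and y of vial_c_mid in the frame of tray between 0.0675 and 0.0975 m) or (y of nest_c in the frame of rail between -0.0475 and -0.0075 m and y of vial_c_mid in the frame of tray between 0.0125 and 0.0425 m) or (y of nest_c in the frame of rail between 0.0075 and 0.0475 m and y of vial_c_mid in the frame of tray between -0.0425 and -0.0125 m) or (y of nest_c in the frame of rail between 0.0625 and 0.1025 m and y of vial_c_mid in the frame of tray between -0.0975 and -0.0675 m)) and x of vial_d_mid in the frame of tray between -0.015 and 0.015 m and z of vial_d_mid in the frame of tray between 0.039 and 0.051 m and ((y of nest_d in the frame of rail between -0.1025 and -0.0625 m and y of vial_d_mid in the frame of tray between 0.0675 and 0.0975 m) or (y of nest_d in the frame of rail between -0.0475 and -0.0075 m and y of vial_d_mid in the frame of tray between 0.0125 and 0.0425 m) or (y of nest_d in the frame of rail between 0.0075 and 0.0475 m and y of vial_d_mid in the frame of tray between -0.0425 and -0.0125 m) or (y of nest_d in the frame of rail between 0.0625 and 0.1025 m and y of vial_d_mid in the frame of tray between -0.0975 and -0.0675 m))); the robot touches nothing.
It fails at once if a vial is tipped over (more than 45 degrees) (angle between any of vial_a_mid, vial_b_mid, vial_c_mid, vial_d_mid's own z axis and vertical above 0.785 rad).
It fails at once if a vial is dropped (it falls freely by more than about 25 mm) ((linear speed of vial_a above 0.7 m/s and contact force between the fingers and vial_a below 0.05 N) or (linear speed of vial_b above 0.7 m/s and contact force between the fingers and vial_b below 0.05 N) or (linear speed of vial_c above 0.7 m/s and contact force between the fingers and vial_c below 0.05 N) or (linear speed of vial_d above 0.7 m/s and contact force between the fingers and vial_d below 0.05 N)).
It also fails if it takes over 118 s, if anything falls off the work surface, if the arm or the gripper's body presses on something with over 40 N, if the wrist force passes 120 N, or if a joint passes its speed limit or range.

### The arm

A 7-joint arm with a two-finger parallel gripper is mounted at the origin on the work surface. World frame = base frame: x ahead of the robot, y to its left, z up, the work surface at z = 0. Lengths are in m, angles in rad, forces in N, time in s.
With the tool pointing down it reaches from about 0.425 to 0.925 m from the base axis. Payload 6.8 kg.
Tool frame: the origin (TCP) lies midway between the tips of the shut fingers; the grasp point (between the pads) lies 19 mm behind it; z points along the fingers, y is the line along which they close (so a half turn about z gives the same grasp; the last joint's range is limited). The gripper opens to 85 mm and grips with 20 to 120 N. Pads are 22 mm wide; open, the fingers measure 114 mm over their backs; the gripper's body (76 mm by 85 mm) begins 54 mm behind the grasp point. The pads swing forward as they close: fully open they stand 13 mm farther back than shut.
Start: joints at [1.136, 0.477, 0.022, 1.555, -0.011, 1.109, -0.083], TCP at [0.217, -0.639, 0.231] pointing down, gripper open.
Joint ranges: [-2.96, 2.96], [-0.34, 2.1], [-1.41, 1.46], [0.24, 2.44], [-1.37, 4.51], [0.17, 1.92], [-2.96, 2.96]. Speed limits (rad/s): [2.39, 2.39, 3.14, 3.14, 3.14, 3.14, 3.14].

### API

Orientations are given as a rotation vector (axis times angle).
In Python, from bench import get_obs, grab_frame, camera_params, r gives the robot as it stands.
- The arm moves only by the shell command python3 -m jog 'ROWS' [FORCE]. ROWS is JSON, a list of rows, each an object of numbers: "rx", "ry", "rz": the turn, a rotation vector about the world's x, y, z scaled (see below); "x", "y", "z": the shift along the world's x, y, z scaled (see below); "jaw": the opening, from -1 (shut) to 1 (fully open). In form: [{"rx": .., "ry": .., "rz": .., "x": .., "y": .., "z": .., "jaw": ..}, ...]. A call has 1 to 8 rows; each row shifts and turns the commanded pose from where the row before left it; what a row does not reach is not made up. The controller multiplies each number of a shift by 60 mm and each number of a turn by 10 degrees. A row lasts 1/8 s, in which the tool goes at most 62.5 mm and 10.7 degrees, less where a joint would pass 70% of its speed; a pose out of reach is approached as far as the arm can. A call with a number of a shift or a turn outside -1 to 1 is refused whole. A call with a gripper value outside its range is refused whole. The fingers move at their own pace and stop on an object; FORCE is the grip in N (left out, the last holds). Time passes only in rows, so rows that do not move let the fingers close. It gives the time, the measured TCP pose, the force, the opening and the grip force at its end, in the units of the state.
- get_obs(): the state, without advancing time (a new reading comes with each control period).
- grab_frame(name): name is "side" or "top"; returns the picture (384x512x3 uint8, red, green, blue); there is no depth.
- camera_params(name): a dict with "fx", "fy", "cx", "cy" (pixels), "R" (3x3) and "t" (3): a world point X has camera coordinates R X + t. Camera axes: x right, y down, z forward; pixel columns grow to the right and rows downward; lengths in m; the calibration is good to about 2 mm. A picture is of the moment at which its call begins. camera_params takes no time and is no camera call.
- r.hand_in(): hands the job in; it is judged then, once.
The state is a dict: "clock": time; "joints": joint angles; "qvel": joint speeds; "tau": joint torques, N m; "tcp_pos": TCP position; "orientation": TCP orientation; "contact_force": force on the tool from outside, world axes, zero at the start; "moment": the same for the moment, N m; "grip_width": finger opening in m; "gripper_force": force on a finger pad.
Only numpy, scipy, OpenCV 4.12 (cv2) and the standard library are available. Lean on these libraries where they do the work, as an engineer would, in place of code of your own. Each camera call takes 0.05 s, during which the arm holds its last target. There are 200 camera calls.

## Working session

There is one attempt and no reset: what is moved stays moved. The work goes in short steps, Python scripts to look and compute and a shell command to move; the robot and the scene stay as the last step left them, time stands still between calls to the robot, and variables do not carry over. Pictures are saved under pics/ and viewed, at most 14 in all, crops included, and the job is handed in when it is done.

```bash
mkdir -p pics; python3 - <<'E'
from bench import *
import cv2,numpy as np
for n in("side","top"):
    f=grab_frame(n); cv2.imwrite(f"pics/{n}0.png",f[...,::-1])
    c=camera_params(n); R=np.array(c["R"]);print(n,c["fx"],c["cx"],c["cy"],(-R.T@np.array(c["t"])).round(3),R.round(2).tolist())
o=get_obs();print(o)
E
```

```text
side 499.1320947285543 258.3546764677782 195.0688302144127 [ 0.503 -0.88   0.827] [[1.0, -0.02, -0.01], [-0.02, -0.66, -0.75], [0.01, 0.75, -0.66]]
top 395.00554150593086 257.1398283298471 183.13270730976092 [ 0.474 -0.037  0.841] [[0.01, -1.0, -0.02], [-1.0, -0.01, -0.05], [0.05, 0.02, -1.0]]
{'clock': 0.1, 'joints': array([ 1.13588632,  0.47772853,  0.02233683,  1.55634814, -0.01152451,
        1.10928271, -0.08307234]), 'qvel': array([-0.00075723, -0.00149513, -0.00101001, -0.00219717, -0.00089219,
        0.00031213,  0.00208875]), 'tau': array([ 3.51882685e-03, -5.97766435e+01,  1.61334224e+00, -2.81954116e+01,
        1.28533001e-02,  5.04177195e-03, -1.76283129e-05]), 'tcp_pos': array([ 0.21652136, -0.63877237,  0.23041725]), 'orientation': array([-3.09815519e+00, -5.10875359e-01,  5.64741843e-04]), 'contact_force': array([ 0.01849707,  0.02949846, -0.57648682]), 'moment': array([ 0.0581906 , -0.02980492, -0.01211879]), 'gripper_force': 0.0, 'grip_width': 0.0852575538223672}
```

View pics/side0.png

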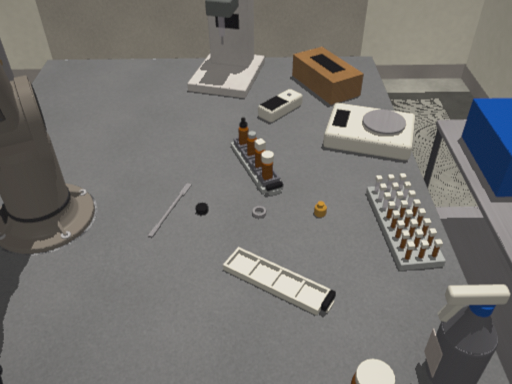

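View pics/top0.png

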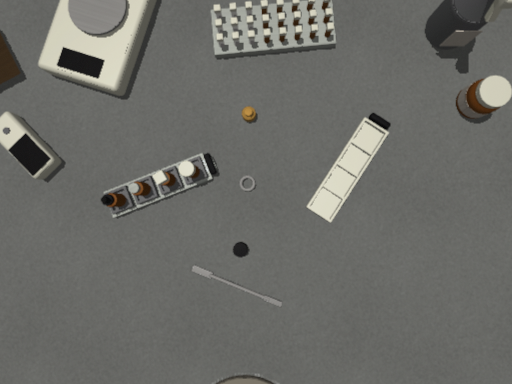

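The side view shows the rail with its bar at about (272,186). The order from the bar is c (round white), d (square), a (metal), b (bulb). In the top view the rail bar is at (209,163), the tray bar at (379,121), and the tray's far end at (320,213).

```bash
cat > h.py <<'E'
from bench import *
import cv2,numpy as np
def ray(n,u,v):
    c=camera_params(n);R=np.array(c["R"]);o=-R.T@np.array(c["t"])
    return o,R.T@np.array([(u-c["cx"])/c["fx"],(v-c["cy"])/c["fy"],1])
def pt(n,u,v,z):
    o,d=ray(n,u,v);return o+d*(z-o[2])/d[2]
def two(a,b):
    (o,d),(p,e)=ray("top",*a),ray("side",*b)
    s=np.linalg.lstsq(np.c_[d,-e],p-o,rcond=None)[0]
    return (o+d*s[0]+p+e*s[1])/2, np.linalg.norm(o+d*s[0]-p-e*s[1])
def proj(n,X):
    c=camera_params(n);q=np.array(c["R"])@X+np.array(c["t"]);return np.array([c["fx"]*q[0]/q[2]+c["cx"],c["fy"]*q[1]/q[2]+c["cy"]])
E
python3 - <<'E'
from h import *
t=cv2.imread("pics/top0.png");s=cv2.imread("pics/side0.png")
for n,im,box in(("top",t,(300,105,100,125)),("side",s,(215,240,130,80))):
    x,y,w,h=box;g=im[y:y+h,x:x+w]
    m=cv2.morphologyEx((g.min(2)>150).astype(np.uint8),cv2.MORPH_CLOSE,np.ones((5,5)))
    c=max(cv2.findContours(m,0,2)[0],key=cv2.contourArea);r=cv2.minAreaRect(c)
    p=cv2.boxPoints(r)+[x,y]; print(n,"tray ctr",pt(n,r[0][0]+x,r[0][1]+y,.017).round(4)); print([pt(n,*q,.017)[:2].round(3).tolist() for q in p])
for n,im,boxes in(("top",t,((200,148,22,32),(365,108,30,26))),("side",s,((258,172,30,24),(315,282,26,34)))):
    for x,y,w,h in boxes:
        g=im[y:y+h,x:x+w];m=(g.max(2)<35).astype(np.uint8)
        c=max(cv2.findContours(m,0,2)[0],key=cv2.contourArea);r=cv2.minAreaRect(c);print(n,"bar",r,pt(n,r[0][0]+x,r[0][1]+y,.028).round(4))
a=cv2.resize(t[145:225,95:225],None,fx=6,fy=6,interpolation=2);cv2.imwrite("pics/ct.png",a)
a=cv2.resize(s[110:200,220:300],None,fx=6.6,fy=6.6,interpolation=2);cv2.imwrite("pics/cs.png",a)
E
```

```text
top tray ctr [ 0.5447 -0.2078  0.017 ]
[[0.467, -0.122], [0.656, -0.243], [0.623, -0.294], [0.435, -0.173]]
side tray ctr [ 0.5471 -0.2067  0.017 ]
[[0.434, -0.172], [0.455, -0.106], [0.655, -0.24], [0.627, -0.295]]
top bar ((10.017242431640625, 15.79310417175293), (21.169269561767578, 5.756555080413818), 68.19859313964844) [0.5527 0.0775 0.028 ]
top bar ((14.106742858886719, 12.6292142868042), (21.411958694458008, 7.101986408233643), 32.00538635253906) [ 0.6453 -0.2709  0.028 ]
side bar ((15.794116973876953, 14.176470756530762), (4.123106002807617, 15.522278785705566), 75.96376037597656) [0.5538 0.0733 0.028 ]
side bar ((12.582353591918945, 18.370586395263672), (5.982326984405518, 20.55466079711914), 32.47119140625) [ 0.645  -0.2781  0.028 ]
```

View pics/ct.png

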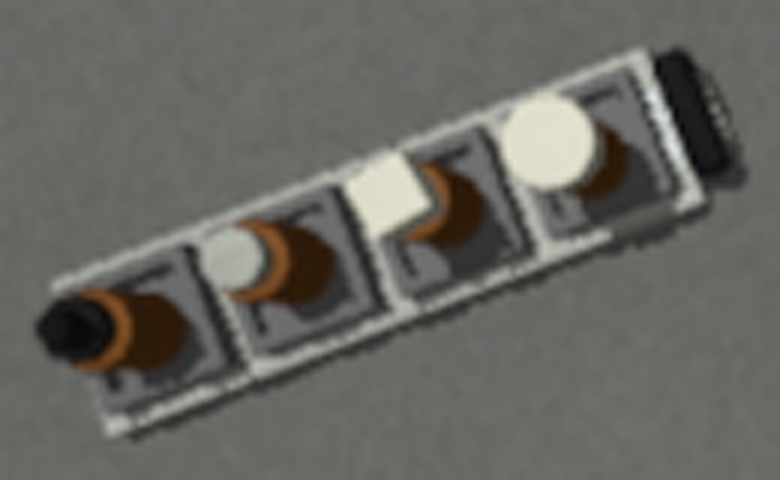

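View pics/cs.png

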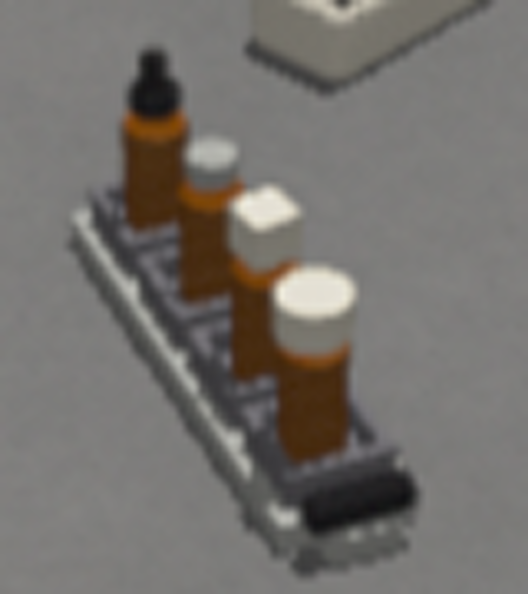

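Top-crop positions are c (548,140), d (392,193), a (233,260), b (62,328). Side-crop positions are c (314,292), d (265,207), a (212,155), b (152,52). Both views give the same order, so I'll triangulate the cap tops and fit the row line.

```bash
python3 - <<'E'
from h import *
T=dict(c=(548,140,.096),d=(390,193,.100),a=(233,260,.090),b=(60,328,.104));S=dict(c=(314,292),d=(265,207),a=(212,155),b=(152,52))
for k in T:
    u=(T[k][0]/6+95,T[k][1]/6+145);v=(S[k][0]/6.6+220,S[k][1]/6.6+110)
    X,e=two(u,v);print(k,X.round(4),round(e,4),pt("top",*u,T[k][2]).round(4),pt("side",*v,T[k][2]).round(4))
E1=pt("top",675/6+95,128/6+145,.015);E2=pt("top",83/6+95,357/6+145,.015);d=E1-E2;c=(E1+E2)/2;L=np.linalg.norm(d);d/=L
print("rail",c,L,np.degrees(np.arctan2(d[1],d[0])),[ (c+d*y)[:2].round(4).tolist() for y in(.0825,.0275,-.0275,-.0825)])
tc=np.array([.546,-.2073]);ax=np.array([.842,-.539]);print("cells",[(tc+ax*y).round(4).tolist() for y in(-.0825,-.0275,.0275,.0825)])
E
```

```text
c [0.538  0.1126 0.0977] 0.0021 [0.5371 0.1129 0.096 ] [0.5392 0.1151 0.096 ]
d [0.5206 0.161  0.1027] 0.0024 [0.5195 0.1617 0.1   ] [0.5219 0.1651 0.1   ]
a [0.5    0.2139 0.0913] 0.0036 [0.4982 0.2142 0.09  ] [0.5018 0.216  0.09  ]
b [0.4771 0.2612 0.1097] 0.0023 [0.4759 0.2635 0.104 ] [0.478  0.2704 0.104 ]
rail [0.50732778 0.18800665 0.015     ] 0.22269119397907153 -68.25221260770313 [[0.5379, 0.1114], [0.5175, 0.1625], [0.4971, 0.2135], [0.4768, 0.2646]]
cells [[0.4765, -0.1628], [0.5228, -0.1925], [0.5692, -0.2221], [0.6155, -0.2518]]
```

```bash
python3 -m jog '[{"rz":-1,"x":0.8,"y":0.8,"jaw":1},{"rz":-1,"x":0.8,"y":0.8},{"rz":-1,"x":0.8,"y":0.8},{"rz":-1,"x":0.8,"y":0.8},{"rz":-1,"x":0.8,"y":0.8},{"rz":-1,"x":0.8,"y":0.8},{"rz":-1,"x":0.5,"y":0.8},{"rz":-1,"y":0.8}]' 40
```

```text
validation failed for argument at $[0]...
```

```bash
python3 -m jog '[{"rx":0,"ry":0,"rz":-1,"x":0.8,"y":0.8,"z":0,"jaw":1},{"rx":0,"ry":0,"rz":-1,"x":0.8,"y":0.8,"z":0,"jaw":1},{"rx":0,"ry":0,"rz":-1,"x":0.8,"y":0.8,"z":0,"jaw":1},{"rx":0,"ry":0,"rz":-1,"x":0.8,"y":0.8,"z":0,"jaw":1},{"rx":0,"ry":0,"rz":-1,"x":0.8,"y":0.8,"z":0,"jaw":1},{"rx":0,"ry":0,"rz":-1,"x":0.8,"y":0.8,"z":0,"jaw":1},{"rx":0,"ry":0,"rz":-1,"x":0.5,"y":0.8,"z":0,"jaw":1},{"rx":0,"ry":0,"rz":-1,"x":0,"y":0.8,"z":0,"jaw":1}]' 40
```

```text
clock: 1.1
tcp_pos: [0.5141, -0.275, 0.2307]
orientation: [-2.7, 1.604, 0.0]
contact_force: [0.2, 0.6, -0.0]
grip_width: 0.0853
gripper_force: 0.0
```

```bash
python3 -m jog '[{"rx":0,"ry":0,"rz":-0.69,"x":0,"y":0.9,"z":0,"jaw":1},{"rx":0,"ry":0,"rz":0,"x":0,"y":0.9,"z":0,"jaw":1},{"rx":0,"ry":0,"rz":0,"x":0,"y":0.9,"z":0,"jaw":1},{"rx":0,"ry":0,"rz":0,"x":0,"y":0.9,"z":0,"jaw":1},{"rx":0,"ry":0,"rz":0,"x":0,"y":0.9,"z":0,"jaw":1},{"rx":0,"ry":0,"rz":0,"x":0,"y":0.9,"z":0,"jaw":1},{"rx":0,"ry":0,"rz":0,"x":0,"y":0.7,"z":0,"jaw":1},{"rx":0,"ry":0,"rz":0,"x":0,"y":0,"z":0,"jaw":1}]'
```

```text
clock: 2.1
tcp_pos: [0.5114, 0.0754, 0.2297]
orientation: [2.607, -1.749, -0.004]
contact_force: [0.9, -0.2, 0.1]
grip_width: 0.0851
gripper_force: 0.0
```

```bash
python3 -m jog '[{"rx":0,"ry":0,"rz":0,"x":0.44,"y":0.63,"z":0,"jaw":1},{"rx":0,"ry":0,"rz":0,"x":0,"y":0,"z":-0.5,"jaw":1},{"rx":0,"ry":0,"rz":0,"x":0,"y":0,"z":-0.5,"jaw":1},{"rx":0,"ry":0,"rz":0,"x":0,"y":0,"z":-0.3,"jaw":1},{"rx":0,"ry":0,"rz":0,"x":0,"y":0,"z":0,"jaw":1},{"rx":0,"ry":0,"rz":0,"x":0,"y":0,"z":0,"jaw":1}]'; python3 - <<'E'
from h import *
t=grab_frame("side")[...,::-1];print(get_obs()["tcp_pos"])
cv2.imwrite("pics/g1.png",cv2.resize(t[60:220,180:340],None,fx=3.5,fy=3.5))
E
```

```text
clock: 2.85
tcp_pos: [0.5393, 0.108, 0.1531]
orientation: [2.6, -1.762, -0.002]
contact_force: [-0.1, -0.0, 1.1]
grip_width: 0.0852
gripper_force: 0.0
[0.53939236 0.10823369 0.15327963]
```

View pics/g1.png

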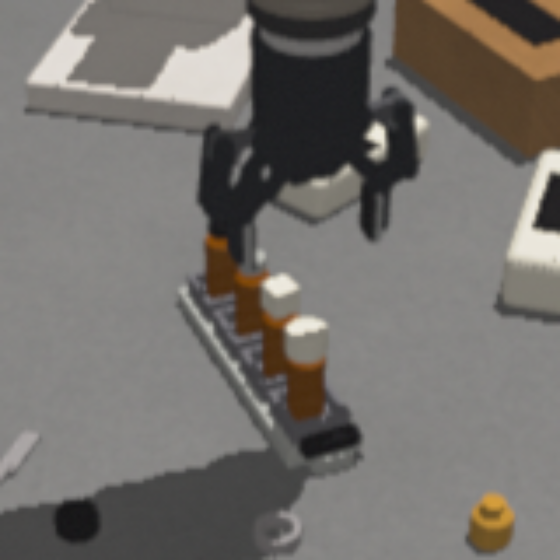

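The open jaws straddle the row at right angles, directly above the round-capped vial.

```bash
python3 -m jog '[{"rx":0,"ry":0,"rz":0,"x":-0.02,"y":0.08,"z":0,"jaw":1},{"rx":0,"ry":0,"rz":0,"x":0,"y":0,"z":-0.4,"jaw":1},{"rx":0,"ry":0,"rz":0,"x":0,"y":0,"z":-0.4,"jaw":1},{"rx":0,"ry":0,"rz":0,"x":0,"y":0,"z":-0.4,"jaw":1},{"rx":0,"ry":0,"rz":0,"x":0,"y":0,"z":-0.4,"jaw":1},{"rx":0,"ry":0,"rz":0,"x":0,"y":0,"z":-0.27,"jaw":1},{"rx":0,"ry":0,"rz":0,"x":0,"y":0,"z":0,"jaw":1},{"rx":0,"ry":0,"rz":0,"x":0,"y":0,"z":0,"jaw":1}]'
```

```text
clock: 3.9
tcp_pos: [0.5379, 0.1137, 0.0407]
orientation: [2.601, -1.76, -0.002]
contact_force: [0.4, 0.0, 0.3]
grip_width: 0.0857
gripper_force: 0.0
```

```bash
python3 -m jog '[{"rx":0,"ry":0,"rz":0,"x":0,"y":0,"z":0,"jaw":-0.1},{"rx":0,"ry":0,"rz":0,"x":0,"y":0,"z":0,"jaw":-0.25},{"rx":0,"ry":0,"rz":0,"x":0,"y":0,"z":0,"jaw":-0.5},{"rx":0,"ry":0,"rz":0,"x":0,"y":0,"z":0,"jaw":-1},{"rx":0,"ry":0,"rz":0,"x":0,"y":0,"z":0,"jaw":-1},{"rx":0,"ry":0,"rz":0,"x":0,"y":0,"z":0,"jaw":-1},{"rx":0,"ry":0,"rz":0,"x":0,"y":0,"z":0,"jaw":-1},{"rx":0,"ry":0,"rz":0,"x":0,"y":0,"z":0,"jaw":-1}]' 40
```

```text
clock: 4.9
tcp_pos: [0.5372, 0.1135, 0.0399]
orientation: [2.6, -1.76, -0.004]
contact_force: [0.2, -0.2, -0.6]
grip_width: 0.0273
gripper_force: 49.1
```

```bash
python3 -m jog '[{"rx":0,"ry":0,"rz":0,"x":0,"y":0,"z":0.2,"jaw":-1},{"rx":0,"ry":0,"rz":0,"x":0,"y":0,"z":0.4,"jaw":-1},{"rx":0,"ry":0,"rz":0,"x":0,"y":0,"z":0.4,"jaw":-1},{"rx":0,"ry":0,"rz":0,"x":0,"y":0,"z":0.4,"jaw":-1},{"rx":0,"ry":0,"rz":0,"x":0,"y":0,"z":0.3,"jaw":-1},{"rx":0,"ry":0,"rz":0.5,"x":0,"y":-0.5,"z":0,"jaw":-1},{"rx":0,"ry":0,"rz":0.5,"x":-0.1,"y":-0.6,"z":0,"jaw":-1},{"rx":0,"ry":0,"rz":0.5,"x":-0.1,"y":-0.6,"z":0,"jaw":-1}]'
python3 -m jog '[{"rx":0,"ry":0,"rz":0.5,"x":-0.2,"y":-0.7,"z":0,"jaw":-1},{"rx":0,"ry":0,"rz":0.5,"x":-0.2,"y":-0.7,"z":0,"jaw":-1},{"rx":0,"ry":0,"rz":0.5,"x":-0.2,"y":-0.6,"z":0,"jaw":-1},{"rx":0,"ry":0,"rz":0.5,"x":-0.2,"y":-0.6,"z":0,"jaw":-1},{"rx":0,"ry":0,"rz":0.06,"x":0,"y":-0.3,"z":0,"jaw":-1},{"rx":0,"ry":0,"rz":0,"x":0,"y":0,"z":0,"jaw":-1},{"rx":0,"ry":0,"rz":0,"x":0,"y":0,"z":0,"jaw":-1}]'
```

```text
clock: 5.9
tcp_pos: [0.5249, 0.0105, 0.1424]
orientation: [2.81, -1.4, -0.003]
contact_force: [-0.9, 0.0, -0.5]
grip_width: 0.0268
gripper_force: 50.0
clock: 6.78
tcp_pos: [0.4774, -0.1614, 0.142]
orientation: [3.014, -0.88, -0.003]
contact_force: [-0.5, 0.6, 1.1]
grip_width: 0.0275
gripper_force: 50.1
```

```bash
python3 -m jog '[{"rx":0,"ry":0,"rz":0,"x":-0.02,"y":-0.02,"z":-0.3,"jaw":-1},{"rx":0,"ry":0,"rz":0,"x":0,"y":0,"z":-0.4,"jaw":-1},{"rx":0,"ry":0,"rz":0,"x":0,"y":0,"z":-0.4,"jaw":-1},{"rx":0,"ry":0,"rz":0,"x":0,"y":0,"z":-0.3,"jaw":-1},{"rx":0,"ry":0,"rz":0,"x":0,"y":0,"z":-0.2,"jaw":-1},{"rx":0,"ry":0,"rz":0,"x":0,"y":0,"z":0,"jaw":-1}]'; python3 - <<'E'
from h import *
t=grab_frame("side")[...,::-1];print(get_obs()["tcp_pos"])
cv2.imwrite("pics/p1.png",cv2.resize(t[170:330,190:350],None,fx=3.5,fy=3.5))
E
```

```text
clock: 7.52
tcp_pos: [0.4757, -0.1628, 0.0453]
orientation: [3.014, -0.879, -0.005]
contact_force: [0.4, 0.9, -0.5]
grip_width: 0.0271
gripper_force: 50.1
[ 0.47619268 -0.16319782  0.04596474]
```

View pics/p1.png

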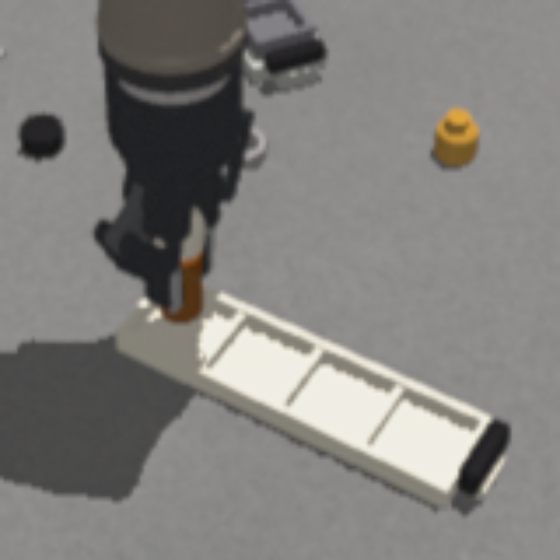

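The vial hangs upright over the cell farthest from the bar, at about (183,315) in the crop. I'll lower it.

```bash
python3 -m jog '[{"rx":0,"ry":0,"rz":0,"x":0,"y":0,"z":-0.15,"jaw":-1},{"rx":0,"ry":0,"rz":0,"x":0,"y":0,"z":-0.12,"jaw":-1},{"rx":0,"ry":0,"rz":0,"x":0,"y":0,"z":-0.06,"jaw":-1},{"rx":0,"ry":0,"rz":0,"x":0,"y":0,"z":0,"jaw":-1},{"rx":0,"ry":0,"rz":0,"x":0,"y":0,"z":0,"jaw":-1}]'
```

```text
clock: 8.2
tcp_pos: [0.4761, -0.1638, 0.0262]
orientation: [3.013, -0.881, -0.002]
contact_force: [0.0, 0.3, -0.6]
grip_width: 0.0269
gripper_force: 50.1
```

```bash
python3 -m jog '[{"rx":0,"ry":0,"rz":0,"x":0,"y":0,"z":-0.02,"jaw":-1},{"rx":0,"ry":0,"rz":0,"x":0,"y":0,"z":0,"jaw":-0.25},{"rx":0,"ry":0,"rz":0,"x":0,"y":0,"z":0,"jaw":0},{"rx":0,"ry":0,"rz":0,"x":0,"y":0,"z":0,"jaw":0.5},{"rx":0,"ry":0,"rz":0,"x":0,"y":0,"z":0,"jaw":1},{"rx":0,"ry":0,"rz":0,"x":0,"y":0,"z":0,"jaw":1},{"rx":0,"ry":0,"rz":0,"x":0,"y":0,"z":0,"jaw":1}]'
```

```text
clock: 9.07
tcp_pos: [0.4761, -0.1637, 0.0249]
orientation: [3.013, -0.881, -0.003]
contact_force: [-0.1, -0.5, -0.2]
grip_width: 0.0856
gripper_force: 0.0
```

```bash
python3 -m jog '[{"rx":0,"ry":0,"rz":0,"x":0,"y":0,"z":0.3,"jaw":1},{"rx":0,"ry":0,"rz":0,"x":0,"y":0,"z":0.5,"jaw":1},{"rx":0,"ry":0,"rz":0,"x":0,"y":0,"z":0.6,"jaw":1},{"rx":0,"ry":0,"rz":0,"x":0,"y":0,"z":0.6,"jaw":1},{"rx":0,"ry":0,"rz":-0.5,"x":0.1,"y":0.6,"z":0.3,"jaw":1},{"rx":0,"ry":0,"rz":-0.5,"x":0.1,"y":0.7,"z":0,"jaw":1},{"rx":0,"ry":0,"rz":-0.5,"x":0.1,"y":0.7,"z":0,"jaw":1},{"rx":0,"ry":0,"rz":-0.5,"x":0.1,"y":0.7,"z":0,"jaw":1}]'
python3 -m jog '[{"rx":0,"ry":0,"rz":-0.5,"x":0.1,"y":0.7,"z":0,"jaw":1},{"rx":0,"ry":0,"rz":-0.5,"x":0.1,"y":0.7,"z":0,"jaw":1},{"rx":0,"ry":0,"rz":-0.5,"x":0.1,"y":0.7,"z":0,"jaw":1},{"rx":0,"ry":0,"rz":-0.06,"x":0.04,"y":0.5,"z":0,"jaw":1},{"rx":0,"ry":0,"rz":0,"x":0,"y":0.14,"z":0,"jaw":1},{"rx":0,"ry":0,"rz":0,"x":0,"y":0,"z":0,"jaw":1},{"rx":0,"ry":0,"rz":0,"x":0,"y":0,"z":0,"jaw":1}]'
python3 - <<'E'
from h import *
for n in("side","top"):
    t=grab_frame(n)[...,::-1]; cv2.imwrite(f"pics/q_{n}.png",cv2.resize(t[100:330,180:350] if n=="side" else t[90:250,95:400],None,fx=2.5,fy=2.5))
E
```

```text
clock: 10.07
tcp_pos: [0.5001, -0.0004, 0.1631]
orientation: [2.813, -1.395, -0.003]
contact_force: [0.3, 1.4, -0.6]
grip_width: 0.0852
gripper_force: 0.0
clock: 10.95
tcp_pos: [0.5204, 0.1607, 0.163]
orientation: [2.598, -1.763, -0.003]
contact_force: [1.0, -0.5, 0.5]
grip_width: 0.0856
gripper_force: 0.0
```

View pics/q_side.png

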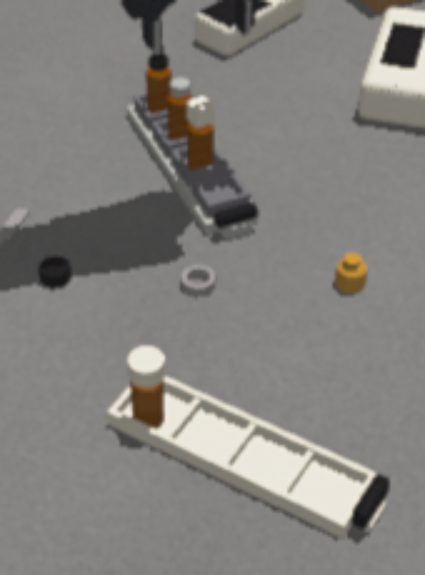

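View pics/q_top.png

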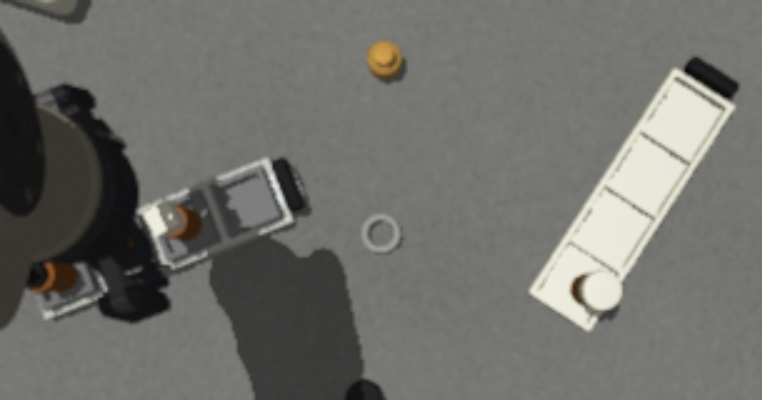

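The round-capped vial stands upright in the far cell. Its cap is at (600,290) in the top crop and (146,358) in the side crop. The gripper is now over the square-capped vial.

```bash
python3 -m jog '[{"rx":0,"ry":0,"rz":0,"x":0,"y":0.03,"z":-0.35,"jaw":1},{"rx":0,"ry":0,"rz":0,"x":0,"y":0,"z":-0.4,"jaw":1},{"rx":0,"ry":0,"rz":0,"x":0,"y":0,"z":-0.4,"jaw":1},{"rx":0,"ry":0,"rz":0,"x":0,"y":0,"z":-0.4,"jaw":1},{"rx":0,"ry":0,"rz":0,"x":0,"y":0,"z":-0.3,"jaw":1},{"rx":0,"ry":0,"rz":0,"x":0,"y":0,"z":-0.18,"jaw":1},{"rx":0,"ry":0,"rz":0,"x":0,"y":0,"z":0,"jaw":1},{"rx":0,"ry":0,"rz":0,"x":0,"y":0,"z":0,"jaw":1}]'
python3 - <<'E'
from h import *
X,e=two((600/2.5+95,290/2.5+90),(146/2.5+180,358/2.5+100));print(X,e,pt("top",335,206,.081))
E
```

```text
clock: 12.05
tcp_pos: [0.521, 0.1646, 0.0418]
orientation: [2.601, -1.761, -0.003]
contact_force: [-0.7, -0.6, 0.8]
grip_width: 0.0853
gripper_force: 0.0
[ 0.46954315 -0.1710143   0.08168098] 0.0015990918282960693 [ 0.46873924 -0.1711615   0.081     ]
```

```bash
python3 -m jog '[{"rx":0,"ry":0,"rz":0,"x":0,"y":0,"z":-0.02,"jaw":-0.1},{"rx":0,"ry":0,"rz":0,"x":0,"y":0,"z":0,"jaw":-0.25},{"rx":0,"ry":0,"rz":0,"x":0,"y":0,"z":0,"jaw":-0.5},{"rx":0,"ry":0,"rz":0,"x":0,"y":0,"z":0,"jaw":-1},{"rx":0,"ry":0,"rz":0,"x":0,"y":0,"z":0,"jaw":-1},{"rx":0,"ry":0,"rz":0,"x":0,"y":0,"z":0,"jaw":-1}]' 40
python3 - <<'E'
from h import *
f=grab_frame("top")[...,::-1];g=grab_frame("side")[...,::-1]
cv2.imwrite("pics/tray2.png",np.hstack([cv2.resize(f[165:235,295:365],(390,390),interpolation=2),cv2.resize(g[230:290,215:275],(390,390),interpolation=2)]))
cells=[(.4765,-.1628)]
# predicted pixels: cell centre floor, and cap top if centred
for n,o,k in(("top",(295,165),390/70),("side",(215,230),390/60)):
    for z in(.005,.017,.081): print(n,z,((proj(n,np.array([.4765,-.1628,z]))-o)*k).round(0))
E
```

```text
clock: 12.8
tcp_pos: [0.5206, 0.1646, 0.0402]
orientation: [2.6, -1.76, -0.004]
contact_force: [-1.4, 0.4, 4.8]
grip_width: 0.027
gripper_force: 39.4
top 0.005 [165. 206.]
top 0.017 [170. 206.]
top 0.081 [198. 206.]
side 0.005 [178. 227.]
side 0.017 [177. 203.]
side 0.081 [172.  68.]
```

View pics/tray2.png

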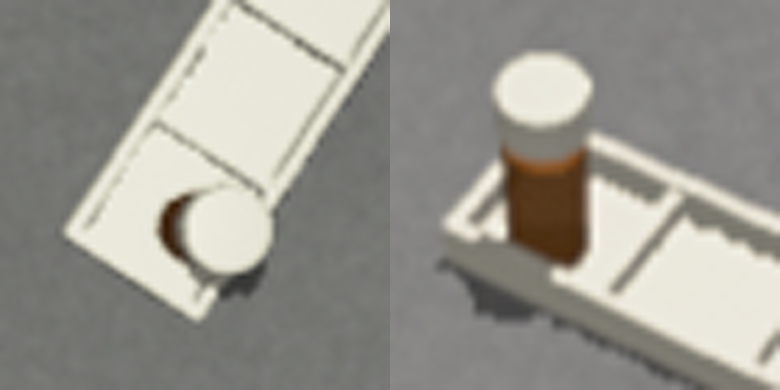

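The placed vial sits about 10 mm towards the near tray wall. Its cap is at (228,230), against a predicted (198,206). I need to know whether it was already offset in the hand or dragged on release.

```bash
python3 - <<'E'
from h import *
for p in((.4762,-.1632),(.4695,-.171)):
  for z in(.025,.077,.101): print(p,z,((proj("side",np.array([*p,z]))-[190,170])*3.5).round(0))
im=cv2.imread("pics/p1.png").astype(int)
m=((im[...,2]-im[...,0]>40)&(im[...,2]<190)).astype(np.uint8)[200:340,100:260]
ys,xs=np.nonzero(m);print(xs.min()+100,xs.max()+100,ys.min()+200,ys.max()+200)
for y in range(50,130,12):
  q=np.nonzero(m[y])[0]; print(y+200,q.min()+100 if len(q) else 0,q.max()+100 if len(q) else 0)
E
python3 -m jog '[{"rx":0,"ry":0,"rz":0,"x":0,"y":0,"z":0.2,"jaw":-1},{"rx":0,"ry":0,"rz":0,"x":0,"y":0,"z":0.4,"jaw":-1},{"rx":0,"ry":0,"rz":0,"x":0,"y":0,"z":0.4,"jaw":-1},{"rx":0,"ry":0,"rz":0,"x":0,"y":0,"z":0.4,"jaw":-1},{"rx":0,"ry":0,"rz":0,"x":0,"y":0,"z":0.3,"jaw":-1},{"rx":0,"ry":0,"rz":0.5,"x":0,"y":-0.5,"z":0,"jaw":-1},{"rx":0,"ry":0,"rz":0.5,"x":0,"y":-0.6,"z":0,"jaw":-1},{"rx":0,"ry":0,"rz":0.5,"x":0,"y":-0.7,"z":0,"jaw":-1}]'
```

```text
(0.4762, -0.1632) 0.025 [182. 311.]
(0.4762, -0.1632) 0.077 [180. 252.]
(0.4762, -0.1632) 0.101 [179. 223.]
(0.4695, -0.171) 0.025 [171. 321.]
(0.4695, -0.171) 0.077 [168. 262.]
(0.4695, -0.171) 0.101 [167. 233.]
163 202 252 321
250 0 0
262 181 201
274 184 200
286 185 200
298 185 200
310 180 199
322 0 0
clock: 13.9
tcp_pos: [0.5203, 0.056, 0.1422]
orientation: [2.81, -1.399, -0.003]
contact_force: [0.2, -0.4, -1.2]
grip_width: 0.0269
gripper_force: 39.4
```

```bash
python3 -m jog '[{"rx":0,"ry":0,"rz":0.5,"x":0,"y":-0.7,"z":0,"jaw":-1},{"rx":0,"ry":0,"rz":0.5,"x":0,"y":-0.7,"z":0,"jaw":-1},{"rx":0,"ry":0,"rz":0.5,"x":0,"y":-0.7,"z":0,"jaw":-1},{"rx":0,"ry":0,"rz":0.5,"x":0,"y":-0.7,"z":0,"jaw":-1},{"rx":0,"ry":0,"rz":0.06,"x":0,"y":-0.7,"z":0,"jaw":-1},{"rx":0,"ry":0,"rz":0,"x":0,"y":-0.4,"z":0,"jaw":-1},{"rx":0,"ry":0,"rz":0,"x":0.04,"y":-0.1,"z":0,"jaw":-1},{"rx":0,"ry":0,"rz":0,"x":0,"y":0,"z":0,"jaw":-1}]'
```

```text
clock: 14.9
tcp_pos: [0.5231, -0.1828, 0.1419]
orientation: [3.013, -0.88, -0.003]
contact_force: [-0.1, 0.1, -1.4]
grip_width: 0.0271
gripper_force: 39.4
```

```bash
python3 -m jog '[{"rx":0,"ry":0,"rz":0,"x":0,"y":-0.16,"z":-0.3,"jaw":-1},{"rx":0,"ry":0,"rz":0,"x":0,"y":0,"z":-0.4,"jaw":-1},{"rx":0,"ry":0,"rz":0,"x":0,"y":0,"z":-0.4,"jaw":-1},{"rx":0,"ry":0,"rz":0,"x":0,"y":0,"z":-0.4,"jaw":-1},{"rx":0,"ry":0,"rz":0,"x":0,"y":0,"z":-0.25,"jaw":-1},{"rx":0,"ry":0,"rz":0,"x":0,"y":0,"z":-0.12,"jaw":-1},{"rx":0,"ry":0,"rz":0,"x":0,"y":0,"z":-0.05,"jaw":-1},{"rx":0,"ry":0,"rz":0,"x":0,"y":0,"z":0,"jaw":-1}]'
python3 - <<'E'
from h import *
print(get_obs()["tcp_pos"])
g=grab_frame("side")[...,::-1];cv2.imwrite("pics/d_before.png",g)
E
```

```text
clock: 15.9
tcp_pos: [0.5232, -0.1932, 0.0271]
orientation: [3.013, -0.88, -0.001]
contact_force: [0.2, -0.5, -0.6]
grip_width: 0.0269
gripper_force: 39.4
[ 0.52316691 -0.19320279  0.02706269]
```

```bash
python3 -m jog '[{"rx":0,"ry":0,"rz":0,"x":0,"y":0,"z":-0.03,"jaw":-1},{"rx":0,"ry":0,"rz":0,"x":0,"y":0,"z":0,"jaw":-1},{"rx":0,"ry":0,"rz":0,"x":0,"y":0,"z":0,"jaw":-0.4},{"rx":0,"ry":0,"rz":0,"x":0,"y":0,"z":0,"jaw":-0.36},{"rx":0,"ry":0,"rz":0,"x":0,"y":0,"z":0,"jaw":-0.34},{"rx":0,"ry":0,"rz":0,"x":0,"y":0,"z":0,"jaw":-0.32},{"rx":0,"ry":0,"rz":0,"x":0,"y":0,"z":0,"jaw":-0.3},{"rx":0,"ry":0,"rz":0,"x":0,"y":0,"z":0,"jaw":-0.26}]' 20
python3 - <<'E'
from h import *
a=cv2.imread("pics/d_before.png");g=grab_frame("side")[...,::-1]
c=lambda i:cv2.resize(i[210:290,230:310],(390,390),interpolation=2)
cv2.imwrite("pics/d_rel.png",np.hstack([c(a),c(g)]))
E
```

```text
clock: 16.95
tcp_pos: [0.5227, -0.1931, 0.0249]
orientation: [3.013, -0.881, -0.003]
contact_force: [0.0, -0.2, -0.8]
grip_width: 0.0315
gripper_force: 0.0
```

View pics/d_rel.png

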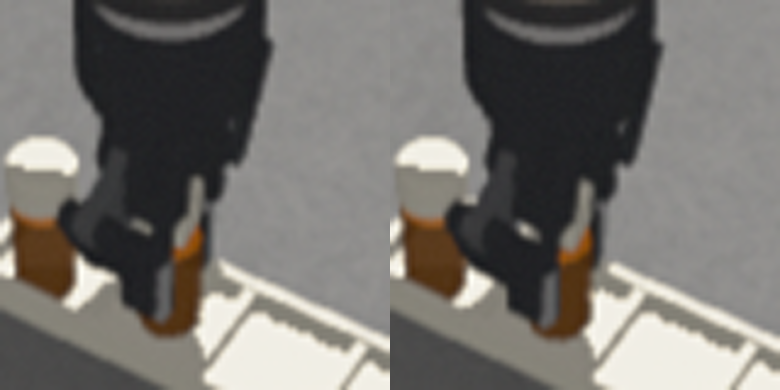

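With the slow opening, the vial stands upright in the second cell and stays put. Its foot is at about (172,335) before and (560,335) after release. I'll keep opening slowly, then rise.

```bash
python3 -m jog '[{"rx":0,"ry":0,"rz":0,"x":0,"y":0,"z":0,"jaw":-0.2},{"rx":0,"ry":0,"rz":0,"x":0,"y":0,"z":0,"jaw":-0.1},{"rx":0,"ry":0,"rz":0,"x":0,"y":0,"z":0,"jaw":0.1},{"rx":0,"ry":0,"rz":0,"x":0,"y":0,"z":0,"jaw":0.3},{"rx":0,"ry":0,"rz":0,"x":0,"y":0,"z":0,"jaw":0.5},{"rx":0,"ry":0,"rz":0,"x":0,"y":0,"z":0,"jaw":0.7},{"rx":0,"ry":0,"rz":0,"x":0,"y":0,"z":0,"jaw":1},{"rx":0,"ry":0,"rz":0,"x":0,"y":0,"z":0,"jaw":1}]'
python3 -m jog '[{"rx":0,"ry":0,"rz":0,"x":0,"y":0,"z":0.3,"jaw":1},{"rx":0,"ry":0,"rz":0,"x":0,"y":0,"z":0.5,"jaw":1},{"rx":0,"ry":0,"rz":0,"x":0,"y":0,"z":0.6,"jaw":1},{"rx":0,"ry":0,"rz":0,"x":0,"y":0,"z":0.6,"jaw":1},{"rx":0,"ry":0,"rz":-0.5,"x":-0.04,"y":0.7,"z":0.3,"jaw":1},{"rx":0,"ry":0,"rz":-0.5,"x":-0.04,"y":0.7,"z":0,"jaw":1},{"rx":0,"ry":0,"rz":-0.5,"x":-0.04,"y":0.7,"z":0,"jaw":1},{"rx":0,"ry":0,"rz":-0.5,"x":-0.04,"y":0.7,"z":0,"jaw":1}]'
python3 -m jog '[{"rx":0,"ry":0,"rz":-0.5,"x":-0.04,"y":0.7,"z":0,"jaw":1},{"rx":0,"ry":0,"rz":-0.5,"x":-0.04,"y":0.7,"z":0,"jaw":1},{"rx":0,"ry":0,"rz":-0.5,"x":-0.05,"y":0.7,"z":0,"jaw":1},{"rx":0,"ry":0,"rz":-0.06,"x":-0.05,"y":0.7,"z":0,"jaw":1},{"rx":0,"ry":0,"rz":0,"x":-0.05,"y":0.7,"z":0,"jaw":1},{"rx":0,"ry":0,"rz":0,"x":0,"y":0.4,"z":0,"jaw":1},{"rx":0,"ry":0,"rz":0,"x":0,"y":0,"z":0,"jaw":1}]'
python3 - <<'E'
from h import *
f=grab_frame("top")[...,::-1];g=grab_frame("side")[...,::-1]
cv2.imwrite("pics/t3.png",np.hstack([cv2.resize(f[140:230,290:380],(390,390),interpolation=2),cv2.resize(g[215:295,210:290],(390,390),interpolation=2)]))
for n,o,k in(("top",(290,140),390/90),("side",(210,215),390/80)):
    print(n,((proj(n,np.array([.5228,-.1925,.085]))-o)*k).round(0),((proj(n,np.array([.4765,-.1628,.081]))-o)*k).round(0))
E
```

```text
clock: 18.0
tcp_pos: [0.5229, -0.1931, 0.0249]
orientation: [3.013, -0.88, -0.003]
contact_force: [0.3, 0.2, 0.4]
grip_width: 0.0851
gripper_force: 0.0
clock: 19.0
tcp_pos: [0.5133, -0.0239, 0.1643]
orientation: [2.813, -1.396, -0.001]
contact_force: [0.6, -0.8, 0.8]
grip_width: 0.0856
gripper_force: 0.0
clock: 19.88
tcp_pos: [0.4992, 0.2113, 0.1636]
orientation: [2.604, -1.755, -0.003]
contact_force: [0.1, -1.4, 0.2]
grip_width: 0.0854
gripper_force: 0.0
top [245. 164.] [176. 268.]
side [264. 168.] [153. 124.]
```

View pics/t3.png

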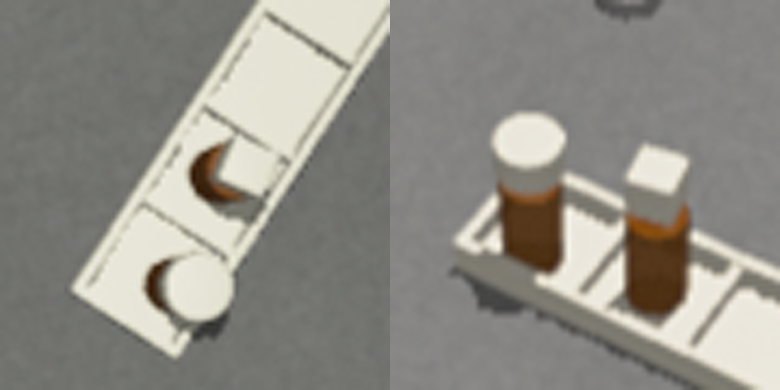

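Vial d is centred: its cap is at (248,165), against a predicted (245,164). Vial c stands upright at the wall side of its cell. The wall limits its offset to 11 mm, which is inside the 15 mm tolerance. Next is vial a.

```bash
python3 -m jog '[{"rx":0,"ry":0,"rz":0,"x":0,"y":0.04,"z":-0.35,"jaw":1},{"rx":0,"ry":0,"rz":0,"x":0,"y":0,"z":-0.4,"jaw":1},{"rx":0,"ry":0,"rz":0,"x":0,"y":0,"z":-0.4,"jaw":1},{"rx":0,"ry":0,"rz":0,"x":0,"y":0,"z":-0.4,"jaw":1},{"rx":0,"ry":0,"rz":0,"x":0,"y":0,"z":-0.3,"jaw":1},{"rx":0,"ry":0,"rz":0,"x":0,"y":0,"z":-0.2,"jaw":1},{"rx":0,"ry":0,"rz":0,"x":0,"y":0,"z":0,"jaw":1},{"rx":0,"ry":0,"rz":0,"x":0,"y":0,"z":0,"jaw":1}]'
python3 -m jog '[{"rx":0,"ry":0,"rz":0,"x":0,"y":0,"z":0,"jaw":0.3},{"rx":0,"ry":0,"rz":0,"x":0,"y":0,"z":0,"jaw":-0.1},{"rx":0,"ry":0,"rz":0,"x":0,"y":0,"z":0,"jaw":-0.25},{"rx":0,"ry":0,"rz":0,"x":0,"y":0,"z":0,"jaw":-0.5},{"rx":0,"ry":0,"rz":0,"x":0,"y":0,"z":0,"jaw":-1},{"rx":0,"ry":0,"rz":0,"x":0,"y":0,"z":0,"jaw":-1},{"rx":0,"ry":0,"rz":0,"x":0,"y":0,"z":0,"jaw":-1}]' 40
```

```text
clock: 20.98
tcp_pos: [0.5, 0.2113, 0.0405]
orientation: [2.601, -1.761, -0.003]
contact_force: [-0.1, -0.8, 0.0]
grip_width: 0.0855
gripper_force: 0.0
clock: 21.85
tcp_pos: [0.4997, 0.2115, 0.0403]
orientation: [2.601, -1.76, -0.004]
contact_force: [-0.9, 0.1, 5.8]
grip_width: 0.0272
gripper_force: 39.4
```

```bash
python3 -m jog '[{"rx":0,"ry":0,"rz":0,"x":0,"y":0,"z":0.2,"jaw":-1},{"rx":0,"ry":0,"rz":0,"x":0,"y":0,"z":0.4,"jaw":-1},{"rx":0,"ry":0,"rz":0,"x":0,"y":0,"z":0.4,"jaw":-1},{"rx":0,"ry":0,"rz":0,"x":0,"y":0,"z":0.4,"jaw":-1},{"rx":0,"ry":0,"rz":0,"x":0,"y":0,"z":0.3,"jaw":-1},{"rx":0,"ry":0,"rz":0.4,"x":0.1,"y":-0.5,"z":0,"jaw":-1},{"rx":0,"ry":0,"rz":0.4,"x":0.1,"y":-0.6,"z":0,"jaw":-1},{"rx":0,"ry":0,"rz":0.4,"x":0.1,"y":-0.7,"z":0,"jaw":-1}]'
python3 -m jog '[{"rx":0,"ry":0,"rz":0.4,"x":0.1,"y":-0.7,"z":0,"jaw":-1},{"rx":0,"ry":0,"rz":0.4,"x":0.1,"y":-0.7,"z":0,"jaw":-1},{"rx":0,"ry":0,"rz":0.4,"x":0.1,"y":-0.7,"z":0,"jaw":-1},{"rx":0,"ry":0,"rz":0.4,"x":0.1,"y":-0.7,"z":0,"jaw":-1},{"rx":0,"ry":0,"rz":0.4,"x":0.1,"y":-0.7,"z":0,"jaw":-1},{"rx":0,"ry":0,"rz":0.36,"x":0.2,"y":-0.7,"z":0,"jaw":-1},{"rx":0,"ry":0,"rz":0,"x":0.19,"y":-0.7,"z":0,"jaw":-1},{"rx":0,"ry":0,"rz":0,"x":0,"y":0,"z":0,"jaw":-1}]'
python3 -m jog '[{"rx":0,"ry":0,"rz":0,"x":0,"y":0,"z":0,"jaw":-1}]'
```

```text
clock: 22.85
tcp_pos: [0.5174, 0.1028, 0.1422]
orientation: [2.772, -1.473, -0.003]
contact_force: [0.6, -0.3, -1.3]
grip_width: 0.027
gripper_force: 39.4
clock: 23.85
tcp_pos: [0.5704, -0.1954, 0.1425]
orientation: [3.008, -0.889, -0.001]
contact_force: [-0.6, 0.4, -1.2]
grip_width: 0.0272
gripper_force: 39.4
clock: 23.98
tcp_pos: [0.5705, -0.1901, 0.1417]
orientation: [3.013, -0.881, -0.004]
contact_force: [0.8, -0.8, -1.0]
grip_width: 0.0269
gripper_force: 39.4
```

```bash
python3 -m jog '[{"rx":0,"ry":0,"rz":0,"x":0.01,"y":-0.57,"z":0,"jaw":-1},{"rx":0,"ry":0,"rz":0,"x":0,"y":0,"z":-0.4,"jaw":-1},{"rx":0,"ry":0,"rz":0,"x":0,"y":0,"z":-0.4,"jaw":-1},{"rx":0,"ry":0,"rz":0,"x":0,"y":0,"z":-0.4,"jaw":-1},{"rx":0,"ry":0,"rz":0,"x":0,"y":0,"z":-0.4,"jaw":-1},{"rx":0,"ry":0,"rz":0,"x":0,"y":0,"z":-0.2,"jaw":-1},{"rx":0,"ry":0,"rz":0,"x":0,"y":0,"z":-0.1,"jaw":-1},{"rx":0,"ry":0,"rz":0,"x":0,"y":0,"z":0,"jaw":-1}]'
```

```text
clock: 24.98
tcp_pos: [0.5716, -0.2246, 0.0281]
orientation: [3.013, -0.88, -0.002]
contact_force: [-0.3, -0.6, -1.0]
grip_width: 0.0271
gripper_force: 39.5
```

Lower about 3 mm, then release gently as before.

```bash
python3 -m jog '[{"rx":0,"ry":0,"rz":0,"x":0,"y":0,"z":-0.04,"jaw":-1},{"rx":0,"ry":0,"rz":0,"x":0,"y":0,"z":0,"jaw":-1},{"rx":0,"ry":0,"rz":0,"x":0,"y":0,"z":0,"jaw":-0.4},{"rx":0,"ry":0,"rz":0,"x":0,"y":0,"z":0,"jaw":-0.36},{"rx":0,"ry":0,"rz":0,"x":0,"y":0,"z":0,"jaw":-0.34},{"rx":0,"ry":0,"rz":0,"x":0,"y":0,"z":0,"jaw":-0.32},{"rx":0,"ry":0,"rz":0,"x":0,"y":0,"z":0,"jaw":-0.3},{"rx":0,"ry":0,"rz":0,"x":0,"y":0,"z":0,"jaw":-0.26}]' 20
python3 -m jog '[{"rx":0,"ry":0,"rz":0,"x":0,"y":0,"z":0,"jaw":-0.2},{"rx":0,"ry":0,"rz":0,"x":0,"y":0,"z":0,"jaw":-0.1},{"rx":0,"ry":0,"rz":0,"x":0,"y":0,"z":0,"jaw":0.1},{"rx":0,"ry":0,"rz":0,"x":0,"y":0,"z":0,"jaw":0.3},{"rx":0,"ry":0,"rz":0,"x":0,"y":0,"z":0,"jaw":0.5},{"rx":0,"ry":0,"rz":0,"x":0,"y":0,"z":0,"jaw":0.7},{"rx":0,"ry":0,"rz":0,"x":0,"y":0,"z":0,"jaw":1},{"rx":0,"ry":0,"rz":0,"x":0,"y":0,"z":0,"jaw":1}]'
```

```text
clock: 25.98
tcp_pos: [0.5715, -0.2249, 0.0255]
orientation: [3.013, -0.881, -0.002]
contact_force: [-0.9, 0.5, 0.2]
grip_width: 0.0315
gripper_force: 0.0
clock: 26.98
tcp_pos: [0.5715, -0.2249, 0.0255]
orientation: [3.013, -0.881, -0.002]
contact_force: [-0.1, 0.4, 0.5]
grip_width: 0.0853
gripper_force: 0.0
```

```bash
python3 -m jog '[{"rx":0,"ry":0,"rz":0,"x":0,"y":0,"z":0.3,"jaw":1},{"rx":0,"ry":0,"rz":0,"x":0,"y":0,"z":0.5,"jaw":1},{"rx":0,"ry":0,"rz":0,"x":0,"y":0,"z":0.6,"jaw":1},{"rx":0,"ry":0,"rz":0,"x":0,"y":0,"z":0.6,"jaw":1},{"rx":0,"ry":0,"rz":-0.4,"x":-0.1,"y":0.7,"z":0.3,"jaw":1},{"rx":0,"ry":0,"rz":-0.4,"x":-0.1,"y":0.7,"z":0,"jaw":1},{"rx":0,"ry":0,"rz":-0.4,"x":-0.1,"y":0.7,"z":0,"jaw":1},{"rx":0,"ry":0,"rz":-0.4,"x":-0.1,"y":0.7,"z":0,"jaw":1}]'
python3 -m jog '[{"rx":0,"ry":0,"rz":-0.4,"x":-0.15,"y":0.7,"z":0,"jaw":1},{"rx":0,"ry":0,"rz":-0.4,"x":-0.15,"y":0.7,"z":0,"jaw":1},{"rx":0,"ry":0,"rz":-0.4,"x":-0.15,"y":0.7,"z":0,"jaw":1},{"rx":0,"ry":0,"rz":-0.4,"x":-0.15,"y":0.7,"z":0,"jaw":1},{"rx":0,"ry":0,"rz":-0.36,"x":-0.15,"y":0.7,"z":0,"jaw":1},{"rx":0,"ry":0,"rz":0,"x":-0.2,"y":0.7,"z":0,"jaw":1},{"rx":0,"ry":0,"rz":0,"x":-0.2,"y":0.7,"z":0,"jaw":1},{"rx":0,"ry":0,"rz":0,"x":0,"y":0,"z":0,"jaw":1}]'
python3 -m jog '[{"rx":0,"ry":0,"rz":0,"x":0,"y":0.2,"z":0,"jaw":1},{"rx":0,"ry":0,"rz":0,"x":0,"y":0,"z":0,"jaw":1}]'
```

```text
clock: 27.98
tcp_pos: [0.5474, -0.0557, 0.1648]
orientation: [2.861, -1.296, -0.001]
contact_force: [0.8, -0.2, 0.9]
grip_width: 0.0857
gripper_force: 0.0
clock: 28.98
tcp_pos: [0.477, 0.2419, 0.1641]
orientation: [2.608, -1.75, -0.005]
contact_force: [0.0, -1.1, -0.1]
grip_width: 0.0855
gripper_force: 0.0
clock: 29.22
tcp_pos: [0.4789, 0.2492, 0.1639]
orientation: [2.6, -1.761, -0.003]
contact_force: [-0.3, 0.7, 0.0]
grip_width: 0.0852
gripper_force: 0.0
```

```bash
python3 -m jog '[{"rx":0,"ry":0,"rz":0,"x":-0.03,"y":0.24,"z":0,"jaw":1},{"rx":0,"ry":0,"rz":0,"x":0,"y":0,"z":-0.4,"jaw":1},{"rx":0,"ry":0,"rz":0,"x":0,"y":0,"z":-0.45,"jaw":1},{"rx":0,"ry":0,"rz":0,"x":0,"y":0,"z":-0.45,"jaw":1},{"rx":0,"ry":0,"rz":0,"x":0,"y":0,"z":-0.4,"jaw":1},{"rx":0,"ry":0,"rz":0,"x":0,"y":0,"z":-0.3,"jaw":1},{"rx":0,"ry":0,"rz":0,"x":0,"y":0,"z":-0.04,"jaw":1},{"rx":0,"ry":0,"rz":0,"x":0,"y":0,"z":0,"jaw":1}]'
```

```text
clock: 30.22
tcp_pos: [0.4772, 0.2633, 0.0416]
orientation: [2.6, -1.761, -0.003]
contact_force: [0.6, -1.2, 0.4]
grip_width: 0.0853
gripper_force: 0.0
```

```bash
python3 -m jog '[{"rx":0,"ry":0,"rz":0,"x":0,"y":0,"z":0,"jaw":0.3},{"rx":0,"ry":0,"rz":0,"x":0,"y":0,"z":0,"jaw":-0.1},{"rx":0,"ry":0,"rz":0,"x":0,"y":0,"z":0,"jaw":-0.25},{"rx":0,"ry":0,"rz":0,"x":0,"y":0,"z":0,"jaw":-0.5},{"rx":0,"ry":0,"rz":0,"x":0,"y":0,"z":0,"jaw":-1},{"rx":0,"ry":0,"rz":0,"x":0,"y":0,"z":0,"jaw":-1},{"rx":0,"ry":0,"rz":0,"x":0,"y":0,"z":0,"jaw":-1}]' 40
```

```text
clock: 31.1
tcp_pos: [0.4769, 0.2638, 0.0416]
orientation: [2.601, -1.76, -0.004]
contact_force: [-0.6, 0.7, 6.1]
grip_width: 0.0267
gripper_force: 39.2
```

```bash
python3 -m jog '[{"rx":0,"ry":0,"rz":0,"x":0,"y":0,"z":0.2,"jaw":-1},{"rx":0,"ry":0,"rz":0,"x":0,"y":0,"z":0.4,"jaw":-1},{"rx":0,"ry":0,"rz":0,"x":0,"y":0,"z":0.4,"jaw":-1},{"rx":0,"ry":0,"rz":0,"x":0,"y":0,"z":0.4,"jaw":-1},{"rx":0,"ry":0,"rz":0,"x":0,"y":0,"z":0.3,"jaw":-1},{"rx":0,"ry":0,"rz":0.4,"x":0.2,"y":-0.5,"z":0,"jaw":-1},{"rx":0,"ry":0,"rz":0.4,"x":0.2,"y":-0.6,"z":0,"jaw":-1},{"rx":0,"ry":0,"rz":0.4,"x":0.2,"y":-0.7,"z":0,"jaw":-1}]'
python3 -m jog '[{"rx":0,"ry":0,"rz":0.4,"x":0.2,"y":-0.7,"z":0,"jaw":-1},{"rx":0,"ry":0,"rz":0.4,"x":0.2,"y":-0.7,"z":0,"jaw":-1},{"rx":0,"ry":0,"rz":0.4,"x":0.2,"y":-0.7,"z":0,"jaw":-1},{"rx":0,"ry":0,"rz":0.4,"x":0.2,"y":-0.7,"z":0,"jaw":-1},{"rx":0,"ry":0,"rz":0.4,"x":0.2,"y":-0.7,"z":0,"jaw":-1},{"rx":0,"ry":0,"rz":0.36,"x":0.2,"y":-0.7,"z":0,"jaw":-1},{"rx":0,"ry":0,"rz":0,"x":0.2,"y":-0.7,"z":0,"jaw":-1},{"rx":0,"ry":0,"rz":0,"x":0.2,"y":-0.7,"z":0,"jaw":-1}]'
python3 -m jog '[{"rx":0,"ry":0,"rz":0,"x":0.1,"y":-0.6,"z":0,"jaw":-1},{"rx":0,"ry":0,"rz":0,"x":0,"y":0,"z":0,"jaw":-1},{"rx":0,"ry":0,"rz":0,"x":0,"y":0,"z":0,"jaw":-1}]'
```

```text
clock: 32.1
tcp_pos: [0.5128, 0.155, 0.1434]
orientation: [2.772, -1.473, -0.003]
contact_force: [1.2, 0.2, 0.2]
grip_width: 0.0273
gripper_force: 39.4
clock: 33.1
tcp_pos: [0.6087, -0.1818, 0.1433]
orientation: [3.013, -0.88, -0.003]
contact_force: [0.2, -0.2, 0.9]
grip_width: 0.0271
gripper_force: 39.3
clock: 33.48
tcp_pos: [0.6144, -0.2158, 0.1429]
orientation: [3.013, -0.88, -0.004]
contact_force: [1.1, -0.2, -0.2]
grip_width: 0.027
gripper_force: 39.4
```

```bash
python3 -m jog '[{"rx":0,"ry":0,"rz":0,"x":0.02,"y":-0.6,"z":0,"jaw":-1},{"rx":0,"ry":0,"rz":0,"x":0,"y":0,"z":-0.4,"jaw":-1},{"rx":0,"ry":0,"rz":0,"x":0,"y":0,"z":-0.4,"jaw":-1},{"rx":0,"ry":0,"rz":0,"x":0,"y":0,"z":-0.4,"jaw":-1},{"rx":0,"ry":0,"rz":0,"x":0,"y":0,"z":-0.4,"jaw":-1},{"rx":0,"ry":0,"rz":0,"x":0,"y":0,"z":-0.2,"jaw":-1},{"rx":0,"ry":0,"rz":0,"x":0,"y":0,"z":-0.1,"jaw":-1},{"rx":0,"ry":0,"rz":0,"x":0,"y":0,"z":0,"jaw":-1}]'
```

```text
clock: 34.48
tcp_pos: [0.6161, -0.2522, 0.0294]
orientation: [3.013, -0.88, -0.002]
contact_force: [0.3, 0.3, -0.3]
grip_width: 0.0266
gripper_force: 39.4
```

```bash
python3 -m jog '[{"rx":0,"ry":0,"rz":0,"x":0,"y":0,"z":-0.05,"jaw":-1},{"rx":0,"ry":0,"rz":0,"x":0,"y":0,"z":0,"jaw":-1},{"rx":0,"ry":0,"rz":0,"x":0,"y":0,"z":0,"jaw":-0.4},{"rx":0,"ry":0,"rz":0,"x":0,"y":0,"z":0,"jaw":-0.36},{"rx":0,"ry":0,"rz":0,"x":0,"y":0,"z":0,"jaw":-0.34},{"rx":0,"ry":0,"rz":0,"x":0,"y":0,"z":0,"jaw":-0.32},{"rx":0,"ry":0,"rz":0,"x":0,"y":0,"z":0,"jaw":-0.3},{"rx":0,"ry":0,"rz":0,"x":0,"y":0,"z":0,"jaw":-0.26}]' 20
python3 -m jog '[{"rx":0,"ry":0,"rz":0,"x":0,"y":0,"z":0,"jaw":-0.2},{"rx":0,"ry":0,"rz":0,"x":0,"y":0,"z":0,"jaw":-0.1},{"rx":0,"ry":0,"rz":0,"x":0,"y":0,"z":0,"jaw":0.1},{"rx":0,"ry":0,"rz":0,"x":0,"y":0,"z":0,"jaw":0.3},{"rx":0,"ry":0,"rz":0,"x":0,"y":0,"z":0,"jaw":0.5},{"rx":0,"ry":0,"rz":0,"x":0,"y":0,"z":0,"jaw":0.7},{"rx":0,"ry":0,"rz":0,"x":0,"y":0,"z":0,"jaw":1},{"rx":0,"ry":0,"rz":0,"x":0,"y":0,"z":0,"jaw":1}]'
python3 -m jog '[{"rx":0,"ry":0,"rz":0,"x":0,"y":0,"z":0.3,"jaw":1},{"rx":0,"ry":0,"rz":0,"x":0,"y":0,"z":0.5,"jaw":1},{"rx":0,"ry":0,"rz":0,"x":0,"y":0,"z":0.6,"jaw":1},{"rx":0,"ry":0,"rz":0,"x":0,"y":0,"z":0.6,"jaw":1},{"rx":0,"ry":0,"rz":0,"x":-0.1,"y":0.7,"z":0.3,"jaw":1},{"rx":0,"ry":0,"rz":0,"x":-0.1,"y":0.7,"z":0,"jaw":1},{"rx":0,"ry":0,"rz":0,"x":-0.1,"y":0.7,"z":0,"jaw":1},{"rx":0,"ry":0,"rz":0,"x":-0.1,"y":0.7,"z":0,"jaw":1}]'
python3 -m jog '[{"rx":0,"ry":0,"rz":0,"x":0,"y":0.7,"z":0,"jaw":1},{"rx":0,"ry":0,"rz":0,"x":0,"y":0.7,"z":0,"jaw":1},{"rx":0,"ry":0,"rz":0,"x":0,"y":0.5,"z":0,"jaw":1},{"rx":0,"ry":0,"rz":0,"x":0,"y":0.3,"z":0,"jaw":1},{"rx":0,"ry":0,"rz":0,"x":0,"y":0,"z":0,"jaw":1}]'
python3 - <<'E'
from h import *
f=grab_frame("top")[...,::-1];g=grab_frame("side")[...,::-1]
cv2.imwrite("pics/t4.png",np.hstack([cv2.resize(f[105:235,285:415],(390,390),interpolation=2),cv2.resize(g[200:330,215:345],(390,390),interpolation=2)]))
for p in((.4765,-.1628,.081),(.5228,-.1925,.085),(.5692,-.2221,.075),(.6155,-.2518,.089)):
    print([((proj(n,np.array(p))-o)*3).round(0).tolist() for n,o in(("top",(285,105)),("side",(215,200)))])
E
```

```text
clock: 35.48
tcp_pos: [0.6158, -0.2525, 0.0261]
orientation: [3.013, -0.88, -0.003]
contact_force: [-0.8, -0.1, -1.0]
grip_width: 0.0316
gripper_force: 0.0
clock: 36.48
tcp_pos: [0.6158, -0.2525, 0.0261]
orientation: [3.013, -0.881, -0.003]
contact_force: [-0.8, -0.8, -0.3]
grip_width: 0.085
gripper_force: 0.0
clock: 37.48
tcp_pos: [0.5919, -0.0834, 0.1656]
orientation: [3.014, -0.881, -0.0]
contact_force: [0.4, 0.4, 0.8]
grip_width: 0.0853
gripper_force: 0.0
clock: 38.1
tcp_pos: [0.592, 0.0485, 0.1646]
orientation: [3.014, -0.878, -0.002]
contact_force: [0.6, -0.4, 0.0]
grip_width: 0.0852
gripper_force: 0.0
[[137.0, 291.0], [79.0, 121.0]]
[[185.0, 218.0], [148.0, 148.0]]
[[228.0, 148.0], [219.0, 190.0]]
[[280.0, 73.0], [295.0, 210.0]]
```

View pics/t4.png

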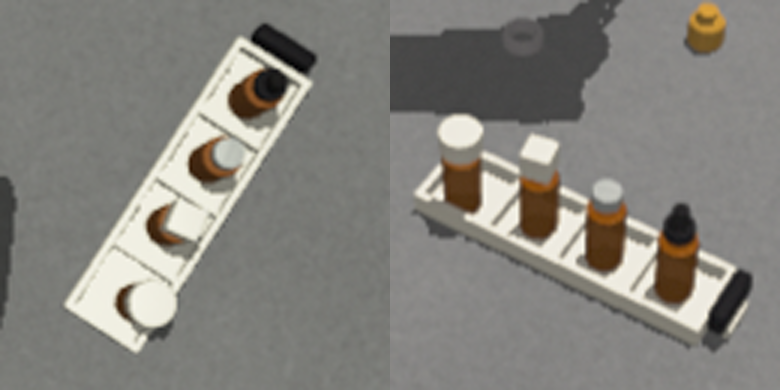

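All four vials stand upright in the tray. From the far end to the bar they are c, d, a, b, with caps at (152,304), (187,220), (229,154), (270,82) in the top crop. That is the mirror of the rail order, and every vial is within tolerance with the arm clear.

```bash
python3 -c "
from bench import r
print(r.hand_in())"
```

```text
the job is handed in; nothing more can be done
None
```

I moved all four vials into the tray in reverse order and handed the job in; the last picture shows them all upright, with c resting about 11 mm off-centre against its cell wall (limit 15 mm), and no verdict came back.

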